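# Clamp the work on the angle plate

## Robot

A 6-joint arm with a two-finger parallel gripper is mounted at the origin on the work surface. World frame = base frame: x ahead of the robot, y to its left, z up, the work surface at z = 0. Lengths are in m, angles in degrees, forces in N, time in s.
With the tool pointing down it reaches from about 0.4 to 0.825 m from the base axis. Payload 7 kg.
Tool frame: the origin (TCP) lies midway between the tips of the shut fingers; the grasp point (between the pads) lies 19 mm behind it; z points along the fingers, y is the line along which they close (so a half turn about z gives the same grasp; the last joint's range is limited). The gripper opens to 88 mm and grips with 3 to 60 N. Pads are 19 mm wide; open, the fingers measure 130 mm over their backs; the gripper's body (78 mm by 193 mm) begins 47 mm behind the grasp point.
Start: joints at [-51.045, 20.546, 0.682, 0, -70.136, -16.507], TCP at [0.258, -0.624, 0.227] pointing down, gripper open.
Joint ranges: [-176.03, 176.03], [-82.01, 121.73], [-58.28, 71.71], [-173.87, 95.51], [-174.79, -0.11], [-173.66, 173.66]. Speed limits (degrees/s): [136.94, 136.94, 172.46, 180, 180, 180].

## Interface

Orientations are given as a 3x3 rotation matrix whose columns are the frame's x, y, z axes.
In Python, from rig import robot gives the robot as it stands. Calls block until the motion is done:
- robot.goto(position, orientation): joint-space move of the TCP to a pose.
- robot.servo_line(position, ori=None, speed=0.15): straight line of the TCP; ori=None keeps the orientation; speed is the mean speed in m/s.
- robot.movej(angles): joint-space move.
- robot.move_gripper(opening): opening from 0.0 (shut) to 1.0 (fully open); the grip force is fixed at half the most; returns when the fingers have stopped.
- robot.dwell(seconds).
- robot.ik(position, orientation): joint angles nearest the present ones, or None.
- robot.grab_frame(name): name is "scene" or "top"; returns (picture, depth): 420x560x3 uint8, red, green, blue; 420x560 float32, m along the optical axis (not along the pixel's ray), 0 where there is no reading.
- robot.camera_info(name): a dict with "vfov" (degrees; the focal length in pixels is half the picture's height over the tangent of half this angle, whatever the lens; pixels are square), "cx", "cy" (the principal point, pixels), "view" (4x4, takes a point from world to camera coordinates). Camera axes: x right, y down, z forward; pixel columns grow to the right and rows downward; lengths in m; the calibration is good to about 2 mm. A picture is of the moment at which its call begins. camera_info takes no time and is no camera call.
A pose or a line that the arm cannot do raises robot.Unreachable and nothing moves.
- robot.job_done(): hands the job in; it is judged then, once.
Readings, each from a call of its own:
- robot.read_t(): time.
- robot.read_qpos(): joint angles.
- robot.read_qvel(): joint speeds.
- robot.read_effort(): joint torques, N m.
- robot.read_position(): TCP position.
- robot.read_tcp_rot(): TCP orientation.
- robot.read_force(): force on the tool from outside, world axes, zero at the start.
- robot.read_ft_torque(): the same for the moment, N m.
- robot.read_grip_width(): opening from 0.0 (shut) to 1.0 (fully open).
- robot.read_finger_force(): force on a finger pad.
Only numpy, scipy, OpenCV 4.12 (cv2) and the standard library are available. Lean on these libraries where they do the work, as an engineer would, in place of code of your own. Each camera call takes 0.05 s, during which the arm holds its last target. There are 200 camera calls.

## Task

Clamp the aluminium block where it lies on the sloping angle plate. Push a red tab to slide the clamp's jaw down its bar until the foot is on the block and the jaw rocks and binds; only then screw the black handle clockwise about half a turn to make it tight, let go, and leave the block and the other things on the bench where they are.

Things in the scene. Friction and masses are not known exactly. Their poses are not given: they have to be found in the camera images.
- fixture: fixed green angle plate, base 240 x 170 x 14 mm, origin under the middle of its base, x uphill. Its steel plate slopes 30 degrees, rising along +x. A 16 x 20 mm aluminium clamp bar, 210 mm long, stands square to the slope near its upper edge: bar and screw lean 30 degrees from vertical, tops towards the fixture's -x. The bar's end is 0.31 m above the table
- block: the work: loose aluminium block 110 (its x, up the slope) x 70 (y) x 40 (z) mm, about 0.8 kg, lying on the slope against a stop at the lower edge; origin at the centre of its underside, z square to the slope. The foot comes down near the middle of its top
- tab_left (a point): push point on top of the red jaw's sliding tab on the +y side, 66 mm from the bar's axis; tab 28 mm (x) wide, 12 thick, from 18 to 85 mm off the bar's axis. z along the bar, away from the plate. Push it along the bar towards the plate (4 to 9 N): the jaw slides; once the foot is on the block the tab goes 6 mm on as the jaw rocks, then its pins bind on the bar: a firm stop, 16 N is plenty
- tab_right (a point): the same for the tab on the -y side
- carriage (a joint): slide of the jaw along the bar, m, positive away from the plate; with the handle at 0 the foot meets the block at about -0.050, the jaw is bound at about -0.056. It stays where it is left
- jaw (a joint): rocking of the jaw on the bar, rad: 0 square (free to slide), grows as the foot end rises; about 0.06 when bound, 0.08 to 0.1 when screwed tight
- foot_face (a point): centre of the underside of the black rubber foot (36 mm dia) at the end of the screw, 100 mm from the bar's axis towards the fixture's -x; z axis along the screw, up
- foot: the same rubber foot; its springiness is 8 N per mm; origin 50 mm above its face, on the screw's axis
- handle_grip (a point): centre of the black winged handle at the top of the screw: a flat wing 70 mm long (this point's x) x 15 mm thick (its y) x 36 mm high (its z, the screw's axis, leaning 30 degrees); 16 mm free below it to the red arm. Yellow mark at the +x end. It turns and moves with the screw. It stands 98 mm above the foot's face, 100 mm from the bar's axis
- handle (a joint): turn of the handle, rad, positive clockwise seen from above (tightening); it starts within 0.3 of 0, range -0.5 to 4.5. The screw goes down 2 mm per rad, the handle with it. Stiff (0.2 N m), stays where it is left. Half a turn after the jaw is bound makes it tight
- vee_block: dark steel vee block 70 x 50 x 50 mm, beside the angle plate; a bystander, origin at its underside
- wrench: steel spanner 160 mm lying flat in front of the angle plate; a bystander
- brush: chip brush 180 mm lying flat beside the angle plate; a bystander
- oil: yellow oil bottle, 60 mm dia, 150 mm tall; a bystander, origin at its underside
- tin: blue tin, 72 mm dia, 90 mm tall; a bystander, origin at its underside
- cup: open steel cup, 80 mm dia, 90 mm tall; a bystander, origin at its underside
- chuck: steel drill chuck standing on its face, 56 mm dia, 85 mm tall; a bystander, origin at its underside
Mind the look-alikes: they are no part of the job. Leave any purple look-alike of the block alone.

How it is judged (in metres and radians):
On the way, in this order (a step that is already met when the one before it is completed fails the run):
1. the jaw is slid down, foot on the block, rocked by more than 0.04 rad, with the handle not yet screwed (below 0.6 rad) (z of foot_face in the frame of block between 0.034 and 0.046 m and value of joint jaw above 0.04 rad and value of joint handle below 0.6 rad and contact force between foot and block above 0.3 N), for 0.2 s.
2. the handle is screwed beyond 2.2 rad and the foot presses the block with more than 15 N (contact force between foot and block above 15 N and value of joint jaw above 0.04 rad and value of joint handle above 2.2 rad), for 0.2 s.
At the end, for the whole second after the job is handed in: The foot stands on the block's top and presses it with more than 15 N, the jaw is rocked by more than 0.04 rad, the handle is beyond 2.2 rad and at rest, and the block lies still within 10 mm of where it was (all of step 2 and z of foot_face in the frame of block between 0.034 and 0.046 m and distance of block from where it was at the start of the episode below 0.01 m and linear speed of block below 0.01 m/s and not (velocity of joint handle above 0.05 rad/s)); the robot touches nothing.
It fails at once if the block is pushed more than 20 mm out of place (distance of block from where it was at the start of the episode above 0.02 m).
It fails at once if a bystander is moved more than 30 mm (distance of any of vee_block, wrench, brush, oil, tin, cup, chuck from where it was at the start of the episode above 0.03 m).
It also fails if it takes over 72 s, if anything falls off the work surface, if the arm or the gripper's body presses on something with over 40 N, if the wrist force passes 120 N, or if a joint passes its speed limit or range.

## Working session

There is one attempt and no reset: what is moved stays moved. The work goes in short steps, each a Python script; the robot and the scene stay as the last script left them, time stands still between calls to the robot, and variables do not carry over. Pictures are saved under pics/ and viewed, at most 10 in all, crops included, and the job is handed in when it is done.

```bash
mkdir -p pics; ls; python3 - <<'E'
from rig import robot
import cv2,numpy as np
for n in("scene","top"):
    p,d=robot.grab_frame(n); np.savez(f"{n}0.npz",p=p,d=d)
    cv2.imwrite(f"pics/{n}0.png",p[:,:,::-1])
    print(n,robot.camera_info(n),(d>0).mean())
print(robot.read_t(),robot.read_tcp_rot())
E
```

```text
pics
scene {'vfov': 47.97859350903512, 'cx': 276.42212440505676, 'cy': 209.60295495191184, 'view': array([[ 0.38837986,  0.92130339,  0.0190039 , -0.21839977],
       [ 0.68336554, -0.27411839, -0.6766614 , -0.2769422 ],
       [-0.61820112,  0.27578827, -0.73604905,  1.72143749],
       [ 0.        ,  0.        ,  0.        ,  1.        ]])} 0.9960501700680272
top {'vfov': 50.12098208241313, 'cx': 283.63825960882224, 'cy': 215.7132992193622, 'view': array([[-1.20666529e-03, -9.99983755e-01, -5.57086157e-03,
         1.97403640e-02],
       [-9.91914692e-01,  1.90383860e-03, -1.26892157e-01,
         5.82502979e-01],
       [ 1.26900702e-01,  5.37270307e-03, -9.91900875e-01,
         1.44941557e+00],
       [ 0.00000000e+00,  0.00000000e+00,  0.00000000e+00,
         1.00000000e+00]])} 0.9961352040816327
0.1 [[-9.24291512e-01 -3.81686733e-01 -6.61791045e-04]
 [-3.81687286e-01  9.24290640e-01  1.27642378e-03]
 [ 1.24493244e-04  1.43238490e-03 -9.99998966e-01]]
```

View pics/scene0.png

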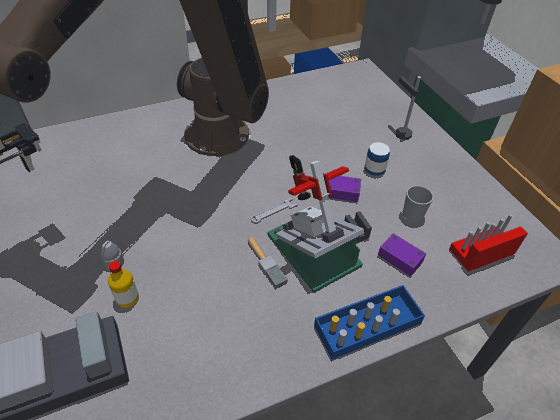

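View pics/top0.png

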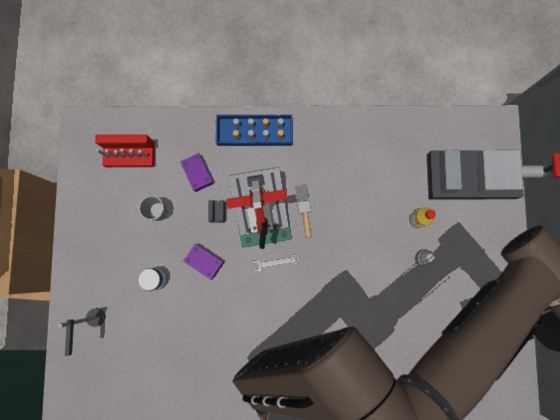

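Scene view: clamp with red jaw at (318,182), black handle at (296,165), grey block at (308,220). Top view: red tabs at (236,202) and (280,196), handle at (264,233). Candidates for the red tab are the jaw tabs at (236,202) and (280,196), the red rack at (125,150), and the red caps at (430,214) and (556,163). The jaw tabs are the ones on the clamp. The purple blocks at (197,172) and (203,262) are the decoys.

```bash
cat > h.py <<'E'
import numpy as np,cv2
from rig import robot
def cloud(n,d):
    c=robot.camera_info(n);f=d.shape[0]/2/np.tan(np.radians(c["vfov"]/2))
    v,u=np.mgrid[:d.shape[0],:d.shape[1]]
    P=np.stack([(u-c["cx"])/f*d,(v-c["cy"])/f*d,d],-1)
    V=c["view"];return (P-V[:3,3])@V[:3,:3]
def proj(n,X):
    c=robot.camera_info(n);f=210/np.tan(np.radians(c["vfov"]/2));V=c["view"]
    q=np.atleast_2d(X)@V[:3,:3].T+V[:3,3];return q[:,:2]/q[:,2:]*f+[c["cx"],c["cy"]]
E
python3 - <<'E'
from h import *
for n,(x0,x1,y0,y1) in dict(scene=(240,370,140,300),top=(215,300,155,255)).items():
    z=np.load(n+"0.npz");p,d=z["p"],z["d"];W=cloud(n,d)
    sub=np.zeros(d.shape,bool);sub[y0:y1,x0:x1]=1
    hsv=cv2.cvtColor(p,cv2.COLOR_RGB2HSV).astype(int);H,S,V=hsv[...,0],hsv[...,1],hsv[...,2]
    red=sub&((H<8)|(H>172))&(S>150)&(V>80)
    green=sub&(H>50)&(H<90)&(S>100)
    blk=sub&(V<50)&(W[...,2]>.17)
    for nm,m in dict(red=red,green=green,black=blk,high=sub&(W[...,2]>.28)).items():
        q=W[m]
        if len(q)<3: print(n,nm,len(q));continue
        print(n,nm,len(q),"med",np.median(q,0).round(4),"lo",np.percentile(q,3,axis=0).round(3),"hi",np.percentile(q,97,axis=0).round(3))
        if nm in("red","black"):
            v,u=np.nonzero(m); 
            for k in np.linspace(0,len(u)-1,14).astype(int): print("   ",u[k],v[k],q[k].round(3))
    # plane normals of slope: metal pixels with 0.03<z<.15
    m=sub&(S<40)&(V>90)&(W[...,2]>.04)&(W[...,2]<.16)
    best=None;q=W[m];rng=np.random.default_rng(0)
    for _ in range(400):
        a,b,c=q[rng.choice(len(q),3,False)];nn=np.cross(b-a,c-a);nn/=np.linalg.norm(nn)+1e-9
        k=abs((q-a)@nn)<.003
        if abs(abs(nn[2])-.866)<.03 and (best is None or k.sum()>best.sum()):best=k
    qq=q[best];c=qq.mean(0);nn=np.linalg.svd(qq-c)[2][2];nn*=np.sign(nn[2]);print(n,"plane",best.sum(),c.round(4),nn.round(4),"yaw",np.degrees(np.arctan2(-nn[1],-nn[0])))
    cv2.imwrite(f"pics/{n}c.png",cv2.resize(p[y0:y1,x0:x1,::-1],None,fx=4 if n=="scene" else 6,fy=4 if n=="scene" else 6,interpolation=cv2.INTER_CUBIC)[:600])
E
```

```text
scene red 491 med [0.6077 0.0799 0.2746] lo [0.535 0.01  0.227] hi [0.632 0.168 0.284]
    340 167 [0.576 0.166 0.267]
    340 170 [0.596 0.154 0.278]
    340 172 [0.603 0.151 0.278]
    333 174 [0.602 0.131 0.277]
    327 176 [0.609 0.11  0.284]
    306 178 [0.554 0.082 0.238]
    317 180 [0.613 0.081 0.284]
    310 183 [0.613 0.062 0.28 ]
    307 185 [0.614 0.053 0.278]
    296 187 [0.606 0.028 0.273]
    308 188 [0.62  0.054 0.273]
    299 190 [0.622 0.028 0.278]
    299 192 [0.624 0.028 0.273]
    321 199 [0.639 0.083 0.241]
scene green 1819 med [0.6904 0.0844 0.0138] lo [0.527 0.002 0.007] hi [0.737 0.178 0.084]
scene black 197 med [0.5264 0.0714 0.2491] lo [0.478 0.065 0.17 ] hi [0.561 0.09  0.275]
    290 156 [0.469 0.074 0.247]
    295 158 [0.503 0.072 0.268]
    294 160 [0.509 0.066 0.269]
    299 161 [0.525 0.073 0.276]
    296 163 [0.526 0.064 0.273]
    292 165 [0.488 0.072 0.232]
    292 167 [0.488 0.073 0.224]
    300 168 [0.534 0.073 0.259]
    300 170 [0.535 0.073 0.253]
    297 172 [0.52  0.072 0.234]
    304 194 [0.554 0.081 0.179]
    308 195 [0.559 0.09  0.177]
  
[... 863 characters left out ...]
black 141 med [0.502  0.0752 0.2649] lo [0.467 0.066 0.178] hi [0.548 0.084 0.281]
    265 218 [0.558 0.074 0.177]
    267 223 [0.543 0.068 0.172]
    262 226 [0.523 0.077 0.28 ]
    266 227 [0.521 0.066 0.275]
    266 229 [0.515 0.066 0.275]
    263 231 [0.51  0.075 0.274]
    260 233 [0.506 0.084 0.253]
    264 234 [0.502 0.072 0.268]
    263 236 [0.496 0.075 0.267]
    261 238 [0.491 0.081 0.259]
    262 240 [0.486 0.078 0.261]
    263 242 [0.48  0.075 0.257]
    260 245 [0.472 0.084 0.25 ]
    263 247 [0.467 0.076 0.25 ]
top high 331 med [0.5983 0.0862 0.2843] lo [0.394 0.011 0.28 ] hi [0.621 0.169 1.512]
top plane 921 [0.6375 0.098  0.1059] [-0.4967 -0.0747  0.8647] yaw 8.55623198792138
```

View pics/topc.png

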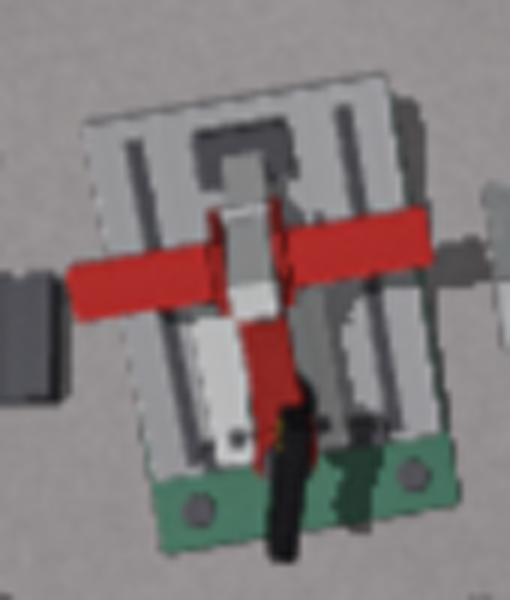

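View pics/scenec.png

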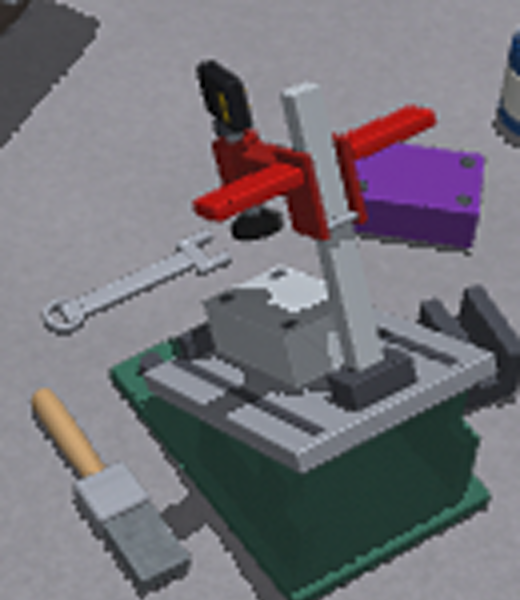

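The crops confirm the choice. In the top crop the red tabs run left and right of the bar at about (140,285) and (360,240), and the black wing lies roughly along the fixture's x at (290,480). The robot is on the handle side and the yaw is about 9°. Next I fit the frame and check it against the given sizes.

```bash
python3 - <<'E'
from h import *
R={}
for n in("scene","top"):
    z=np.load(n+"0.npz");p,d=z["p"],z["d"];W=cloud(n,d)
    hsv=cv2.cvtColor(p,cv2.COLOR_RGB2HSV).astype(int);H,S,V=hsv[...,0],hsv[...,1],hsv[...,2]
    box=(W[...,0]>.42)&(W[...,0]<.8)&(W[...,1]>-.04)&(W[...,1]<.22)&(W[...,2]>.15)&(W[...,2]<.33)
    red=box&((H<8)|(H>172))&(S>150)&(V>80)
    q=W[red]; L=q[(q[:,1]>.115)];Rr=q[q[:,1]<.06]
    ml,mr=np.median(L,0),np.median(Rr,0);e=ml-mr
    yaw=np.arctan2(-e[0],e[1]);print(n,"L",ml.round(4),"R",mr.round(4),"yaw",np.degrees(yaw).round(2),"dz",e[2].round(4))
    a=np.radians(8.8);X=np.array([np.cos(a),np.sin(a),0]);Y=np.array([-np.sin(a),np.cos(a),0]);Z=np.array([0,0,1.])
    s=np.cos(np.pi/6)*X+.5*Z;u=-.5*X+np.cos(np.pi/6)*Z
    B=np.stack([s,Y,u])
    for nm,m in dict(tabL=red&(W[...,1]>.115),tabR=red&(W[...,1]<.06),black=box&(V<50)&(W[...,2]>.2)&(W[...,0]<.57),
         bar=box&(S<40)&(V>110)&(W[...,2]>.2), bartop=box&(S<40)&(V>150)&(W[...,2]>.29)).items():
        c=W[m]@B.T
        print(n,nm,len(c),"(s,y,u) lo",np.percentile(c,4,axis=0).round(4),"med",np.median(c,0).round(4),"hi",np.percentile(c,96,axis=0).round(4))
    # plate & block planes in u
    m=(W[...,0]>.45)&(W[...,0]<.8)&(W[...,1]>-.02)&(W[...,1]<.2)&(S<40)&(V>90)&(W[...,2]>.02)&(W[...,2]<.2)
    h=np.histogram((W[m]@u),np.arange(-.3,0,.005));print([(round(x,3),k) for k,x in zip(*h) if k>40])
E
```

```text
scene L [0.6001 0.1455 0.2761] R [0.618  0.0324 0.2756] yaw 9.02 dz 0.0005
scene tabL 141 (s,y,u) lo [ 0.6542  0.024  -0.0744] med [ 0.6722  0.052  -0.0664] hi [ 0.6771  0.079  -0.064 ]
scene tabR 151 (s,y,u) lo [ 0.6527 -0.0848 -0.0746] med [ 0.6716 -0.0621 -0.0669] hi [ 0.6776 -0.0365 -0.0647]
scene black 141 (s,y,u) lo [ 0.5392 -0.0159 -0.0574] med [ 0.5791 -0.009  -0.0375] hi [ 0.5969 -0.0007 -0.0218]
scene bar 339 (s,y,u) lo [ 0.6629 -0.0094 -0.1498] med [ 6.688e-01  4.000e-04 -7.980e-02] hi [ 0.6727  0.0092 -0.0228]
scene bartop 89 (s,y,u) lo [ 0.657  -0.0089 -0.0487] med [ 0.6683  0.0011 -0.0339] hi [ 0.6719  0.0098 -0.0223]
[(np.float64(-0.245), np.int64(89)), (np.float64(-0.24), np.int64(106)), (np.float64(-0.235), np.int64(720)), (np.float64(-0.23), np.int64(51)), (np.float64(-0.225), np.int64(53)), (np.float64(-0.22), np.int64(50)), (np.float64(-0.215), np.int64(63)), (np.float64(-0.21), np.int64(74)), (np.float64(-0.205), np.int64(60)), (np.float64(-0.2), np.int64(71)), (np.float64(-0.195), np.int64(346))]
top L [0.5907 0.1448 0.2778] R [0.6096 0.036  0.2772] yaw 9.83 dz 0.0007
top tabL 200 (s,y,u) lo [ 0.6514  0.0254 -0.0673] med [ 0.6646  0.0533 -0.0629] hi [ 0.6761  0.082  -0.0587]
top tabR 167 (s,y,u) lo [ 0.6512 -0.0808 -0.068 ] med [ 0.6646 -0.0578 -0.0636] hi [ 0.6771 -0.0358 -0.0589]
top black 133 (s,y,u) lo [ 0.5383 -0.0135 -0.0452] med [ 0.5698 -0.0019 -0.0218] hi [ 0.5978  0.0094 -0.0165]
top bar 159 (s,y,u) lo [ 0.6452 -0.0081 -0.1461] med [ 0.671   0.0009 -0.064 ] hi [ 0.6783  0.0112 -0.0187]
top bartop 40 (s,y,u) lo [ 0.6559 -0.0083 -0.0244] med [ 0.6639  0.0007 -0.0206] hi [ 0.6709  0.0091 -0.0167]
[(np.float64(-0.24), np.int64(107)), (np.float64(-0.235), np.int64(665)), (np.float64(-0.23), np.int64(519)), (np.float64(-0.225), np.int64(51)), (np.float64(-0.195), np.int64(159)), (np.float64(-0.19), np.int64(110))]
```

```bash
cat >> h.py <<'E'
a=np.radians(9.0);X=np.array([np.cos(a),np.sin(a),0]);Yf=np.array([-np.sin(a),np.cos(a),0]);Zw=np.array([0,0,1.])
s=np.cos(np.pi/6)*X+.5*Zw;u=-.5*X+np.cos(np.pi/6)*Zw
BAR=None
a0=np.radians(8.8);X0=np.array([np.cos(a0),np.sin(a0),0]);Y0=np.array([-np.sin(a0),np.cos(a0),0])
# bar-end centre (measured in the 8.8 deg frame at s=.664,y=.0005,u=-.019)
BT=.664*(np.cos(np.pi/6)*X0+.5*Zw)+.0005*Y0-.019*(-.5*X0+np.cos(np.pi/6)*Zw)
def P(ds,dy,du): return BT+ds*s+dy*Yf+du*u   # offsets from bar end
def ori(th,tau=0.,flip=1):
    """tool z=-u leaned tau back towards -s; closing axis at th clockwise (about -u) from Yf; radians"""
    from scipy.spatial.transform import Rotation as Ro
    zt=Ro.from_rotvec(-tau*Yf).apply(-u); y0=flip*Yf
    y=Ro.from_rotvec(zt*th).apply(y0); return np.stack([np.cross(y,zt),y,zt],1)
E
python3 - <<'E'
from h import *
print(BT, P(-.1,0,-.021), u, ori(0,.17)[:,2])
for f in(1,-1):
    print("push",f,robot.ik(P(0,-.068,0.03),ori(np.pi/2,0,f)),robot.ik(P(0,-.068,-.105),ori(np.pi/2,0,f)))
    for th in(0,45,90,135,180):
        q=robot.ik(P(-.1,0,-.072),ori(np.radians(th),.17*np.sin(np.radians(th)),f));print(f,th,None if q is None else np.round(q,1))
E
```

```text
[0.57758338 0.08992059 0.31554552] [0.50241779 0.07801553 0.24735898] [-0.49384417 -0.07821723  0.8660254 ] [ 0.63143765  0.1000099  -0.76895027]
push 1 [ 27.42483337 -10.61177233 -31.33700087  13.82631249 -41.39687204
 153.44675382] [ 23.64970543   1.80430683 -38.13781115  19.68807459 -22.04580647
 148.89574319]
1 0 [  33.3   -8.5  -57.    41.6  -18.  -151.6]
1 45 None
1 90 None
1 135 None
1 180 [ 33.3  -8.5 -57.   41.6 -18.   28.4]
push -1 [ 27.42483337 -10.61177233 -31.33700087  13.82631249 -41.39687204
 -26.55324618] [ 23.64970543   1.80430683 -38.13781115  19.68807459 -22.04580647
 -31.10425681]
-1 0 [ 33.3  -8.5 -57.   41.6 -18.   28.4]
-1 45 None
-1 90 None
-1 135 None
-1 180 [  33.3   -8.5  -57.    41.6  -18.  -151.6]
```

```bash
python3 - <<'E'
from h import *
R=ori(np.pi/2,0,-1)
robot.move_gripper(0)
robot.goto(P(-.02,-.2,.08),R)
robot.goto(P(0,-.07,-.02),R)
f0=robot.read_force();print(robot.read_t(),f0.round(2) if hasattr(f0,'round') else f0)
du=-.02;log=[]
while du>-.125:
    du-=.004 if du>-.085 else .002
    try: robot.servo_line(P(0,-.07,du),speed=.03)
    except robot.Unreachable: print("unreach",du);break
    f=(np.array(robot.read_force())-f0)@u
    tp=(np.array(robot.read_position())-BT)@u
    log.append((round(du,3),round(tp,4),round(f,1)))
    if f>14.5: break
print(log,robot.read_t())
E
```

```text
4.3667 [-0.39  0.26  0.45]
[(-0.024, np.float64(-0.0238), np.float64(-0.5)), (-0.028, np.float64(-0.0281), np.float64(-0.2)), (-0.032, np.float64(-0.0323), np.float64(-0.2)), (-0.036, np.float64(-0.0363), np.float64(-0.7)), (-0.04, np.float64(-0.0403), np.float64(-0.4)), (-0.044, np.float64(-0.0443), np.float64(-0.4)), (-0.048, np.float64(-0.048), np.float64(-0.0)), (-0.052, np.float64(-0.0521), np.float64(1.4)), (-0.056, np.float64(-0.0562), np.float64(0.8)), (-0.06, np.float64(-0.0602), np.float64(0.5)), (-0.064, np.float64(-0.0643), np.float64(0.3)), (-0.068, np.float64(-0.0682), np.float64(1.5)), (-0.072, np.float64(-0.0722), np.float64(0.3)), (-0.076, np.float64(-0.0762), np.float64(0.2)), (-0.08, np.float64(-0.0802), np.float64(0.8)), (-0.084, np.float64(-0.0842), np.float64(1.0)), (-0.088, np.float64(-0.0883), np.float64(0.7)), (-0.09, np.float64(-0.0901), np.float64(0.9)), (-0.092, np.float64(-0.0921), np.float64(1.3)), (-0.094, np.float64(-0.0941), np.float64(1.0)), (-0.096, np.float64(-0.0961), np.float64(1.5)), (-0.098, np.float64(-0.0982), np.float64(0.7)), (-0.1, np.float64(-0.1), np.float64(2.0)), (-0.102, np.float64(-0.1018), np.float64(5.5)), (-0.104, np.float64(-0.1036), np.float64(5.6)), (-0.106, np.float64(-0.1055), np.float64(5.8)), (-0.108, np.float64(-0.1072), np.float64(8.6)), (-0.11, np.float64(-0.1087), np.float64(11.8)), (-0.112, np.float64(-0.1101), np.float64(18.6))] 12.1833
```

```bash
python3 - <<'E'
from h import *
robot.dwell(.3)
robot.servo_line(P(0,-.07,-.09),speed=.05)
# check camera vs TCP with arm in view
p,d=robot.grab_frame("top");cv2.imwrite("pics/top1.png",cv2.resize(p[150:260,210:320,::-1],None,fx=5,fy=5,interpolation=cv2.INTER_CUBIC))
print("TCP px top",proj("top",robot.read_position()),"scene",proj("scene",robot.read_position()))
p,d=robot.grab_frame("scene");cv2.imwrite("pics/scene1.png",cv2.resize(p[110:230,250:390,::-1],None,fx=5,fy=5,interpolation=cv2.INTER_CUBIC))
robot.servo_line(P(0,-.07,.03),speed=.12)
robot.goto(P(0,-.3,.06),ori(np.pi/2,0,-1))
for n in("scene","top"):
    p,d=robot.grab_frame(n); np.savez(f"{n}2.npz",p=p,d=d)
    W=cloud(n,d);hsv=cv2.cvtColor(p,cv2.COLOR_RGB2HSV).astype(int);H,S,V=hsv[...,0],hsv[...,1],hsv[...,2]
    C=(W-BT)@np.stack([s,Yf,u]).T
    box=(abs(C[...,1])<.1)&(C[...,0]>-.16)&(C[...,0]<.03)&(C[...,2]>-.16)&(C[...,2]<.02)
    red=box&((H<8)|(H>172))&(S>150)&(V>80)
    for nm,m in dict(tabL=red&(C[...,1]>.03),tabR=red&(C[...,1]<-.03),blk=box&(V<50)&(C[...,0]<-.05)&(C[...,2]>-.12),bar=box&(S<40)&(V>110)&(abs(C[...,0])<.02),).items():
        c=C[m];print(n,nm,len(c),*[np.percentile(c,k,axis=0).round(4) for k in(3,50,97)])
    m=box&(V<50)&(C[...,0]<-.05)&(C[...,2]>-.09)
    c=C[m][:,:2]
    if len(c)>10:
        vx,vy,x,y=cv2.fitLine(c.astype(np.float32),cv2.DIST_HUBER,0,.01,.01).ravel();print("wing dir deg cw from s",np.degrees(np.arctan(-vy/vx)),x,y,len(c))
print(robot.read_t())
E
```

```text
TCP px top [[280.09182222 189.60249949]] scene [[299.77758174 204.47356322]]
scene tabL 133 [-0.0112  0.0321 -0.118 ] [ 0.0078  0.0551 -0.1095] [ 0.0141  0.0796 -0.1068]
scene tabR 179 [-0.0116 -0.085  -0.1186] [ 0.008  -0.0607 -0.1103] [ 0.0147 -0.0311 -0.1071]
scene blk 147 [-0.1253 -0.0163 -0.0945] [-0.0861 -0.0085 -0.072 ] [-0.0638  0.0019 -0.0574]
scene bar 414 [-0.006  -0.0107 -0.1511] [ 0.0046 -0.0004 -0.0693] [ 0.0089  0.0093 -0.004 ]
wing dir deg cw from s 9.773775 -0.083098635 -0.009086265 129
top tabL 164 [-0.0115  0.0316 -0.1109] [ 0.0013  0.0555 -0.106 ] [ 0.0136  0.0811 -0.1017]
top tabR 163 [-0.0105 -0.0818 -0.1111] [ 0.0014 -0.0571 -0.1071] [ 0.0141 -0.0317 -0.1022]
top blk 118 [-0.1231 -0.0139 -0.0877] [-0.09   -0.0017 -0.0576] [-0.0622  0.0105 -0.0518]
top bar 173 [-0.0057 -0.0091 -0.1503] [ 0.0069  0.0001 -0.0527] [0.0116 0.0091 0.0018]
wing dir deg cw from s 15.569374 -0.09064768 -0.0016705843 116
15.35
```

View pics/scene1.png

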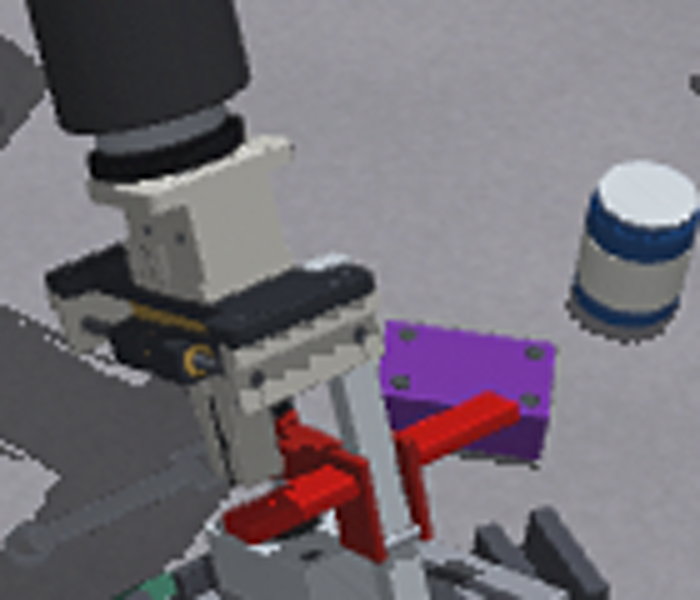

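```bash
python3 - <<'E'
from h import *
ax=(-.093,-.0015)
def ok(p,R):
    q=robot.ik(p,R);return None if q is None else np.round(q,0).astype(int)
print("grasp spin")
for tau in(0,4,8):
    r=[ok(P(*ax,-.067),ori(np.radians(t),np.radians(tau),f)) for f in(1,-1) for t in(12,60,100,140,192)];print(tau,[None if x is None else (x[0],x[2],x[3],x[4],x[5]) for x in r])
print("crank, tool y along Yf or rotated")
for tau in(0,-6,-12):
  for th in (-30,0,30,180-30,180,210):
    out=""
    for phi in range(0,200,15):
        f=np.radians(phi); c=(ax[0]-.022*np.cos(f)-.02*np.sin(-f)*-1, ax[1]+.022*np.sin(f)-.02*np.cos(f))
        out+="." if ok(P(*c,-.085),ori(np.radians(th),np.radians(tau))) is not None else "X"
    print(tau,th,out)
E
```

```text
grasp spin
0 [(np.int64(34), np.int64(-55), np.int64(39), np.int64(-20), np.int64(-161)), (np.int64(34), np.int64(-55), np.int64(39), np.int64(-20), np.int64(151)), (np.int64(34), np.int64(-55), np.int64(39), np.int64(-20), np.int64(111)), (np.int64(34), np.int64(-55), np.int64(39), np.int64(-20), np.int64(71)), (np.int64(34), np.int64(-55), np.int64(39), np.int64(-20), np.int64(19)), (np.int64(34), np.int64(-55), np.int64(39), np.int64(-20), np.int64(19)), (np.int64(34), np.int64(-55), np.int64(39), np.int64(-20), np.int64(-29)), (np.int64(34), np.int64(-55), np.int64(39), np.int64(-20), np.int64(-69)), (np.int64(34), np.int64(-55), np.int64(39), np.int64(-20), np.int64(-109)), (np.int64(34), np.int64(-55), np.int64(39), np.int64(-20), np.int64(-161))]
4 [None, None, None, None, None, None, None, None, None, None]
8 [None, None, None, None, None, None, None, None, None, None]
crank, tool y along Yf or rotated
0 -30 XXXXXXXXX.....
0 0 XXXXXXXXX.....
0 30 XXXXXXXXX..XXX
0 150 XXXXXXXXX.....
0 180 XXXXXXXXX.....
0 210 XXXXXXXXX.....
-6 -30 ..............
-6 0 ..............
-6 30 ..............
-6 150 ..............
-6 180 ..............
-6 210 ..............
-12 -30 ..............
-12 0 ..............
-12 30 ..............
-12 150 ..............
-12 180 ..............
-12 210 ..............
```

```bash
cat > crank.py <<'E'
from h import *
A,B=.0095,.015
R=ori(0,np.radians(-6),1)
def centre(phi,ax,clear=0.,b=B,rt=.024):
    f=np.radians(phi);S,C=np.sin(f),np.cos(f)
    e=np.array([-C,S]);n=np.array([S,C])
    h=.0075+A*S+b*abs(C)+clear
    r=rt-b*S+A*C if phi<=90 else rt+b*S-A*abs(C)
    r=np.clip(r,.012,.04)
    # blend the shift along the face around 90 deg
    if 70<phi<90: r=np.interp(phi,[70,90],[.014,.036])
    return np.array(ax)+r*e-h*n
def step(phi,ax,du,f0,speed=.04,clear=0.):
    robot.servo_line(P(*centre(phi,ax,clear),du),speed=speed)
    f=np.array(robot.read_force())-f0
    return np.array([f@s,f@Yf,f@u])
E
python3 - <<'E'
from crank import *
ax=(-.093,-.0015)
c=centre(12,ax,.018)
robot.goto(P(c[0],c[1]-.08,.03),R)
robot.goto(P(*c,-.03),R)
robot.servo_line(P(*c,-.083),ori=R,speed=.08)
f0=np.array(robot.read_force());print("f0",f0.round(2),robot.read_t())
for cl in(.012,.008,.004,0): print("cl",cl,step(12,ax,-.083,f0,clear=cl).round(1))
for phi in range(18,61,6):
    f=step(phi,ax,-.083,f0);print(phi,f.round(1))
    if np.linalg.norm(f)>30: break
np.save("f0.npy",f0)
p,d=robot.grab_frame("top");np.savez("top3.npz",p=p,d=d);p2,_=robot.grab_frame("scene")
im=np.hstack([cv2.resize(q[:,:,::-1],(400,400),interpolation=cv2.INTER_CUBIC) for q in(p[170:270,210:310],p2[120:220,250:350])]);cv2.imwrite("pics/c3.png",im);print(robot.read_t())
E
```

```text
f0 [-0.06 -0.88  0.48] 18.6
cl 0.012 [-0.4  0.4 -0.4]
cl 0.008 [ 0.3  0.3 -0.7]
cl 0.004 [-0.6  1.1 -0.1]
cl 0 [-1.2 -1.4  0. ]
18 [ 0.6 -5.2 -0.3]
24 [ 1.1 -7.8 -0.6]
30 [ 0.3 -9.3  0.8]
36 [  1.  -11.5   1.6]
42 [ -1.  -12.3   2.1]
48 [ -3.4 -11.8   2.7]
54 [ -5.4 -10.6   3.7]
60 [ -7.3 -10.9   2.3]
21.75
```

View pics/c3.png

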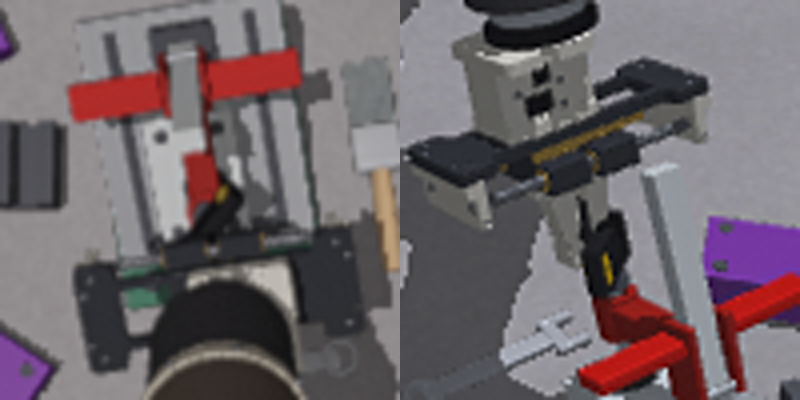

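The wing has turned about 45° clockwise, its yellow mark now at the right of the top crop at (225,190). The fingers push its near end and the forces are mild. I'm carrying on with the crank.

```bash
python3 - <<'E'
from crank import *
ax=(-.093,-.0015);f0=np.load("f0.npy")
for phi in range(66,187,6):
    f=step(phi,ax,-.083,f0);print(phi,f.round(1),end=" ")
    if np.linalg.norm(f)>33: print("STOP");break
print(robot.read_t(),np.round((np.array(robot.read_position())-BT)@np.stack([s,Yf,u]).T,4))
p,d=robot.grab_frame("top");p2,_=robot.grab_frame("scene")
im=np.hstack([cv2.resize(q[:,:,::-1],(400,400),interpolation=cv2.INTER_CUBIC) for q in(p[170:270,210:310],p2[120:220,250:350])]);cv2.imwrite("pics/c4.png",im)
E
```

```text
66 [-9.8 -9.5  3. ] 72 [ -7.2 -10.1  -0. ] 78 [-6.5 -5.5 -1.3] 84 [-8.5 -4.   0.6] 90 [-23.9  14.    7.7] 96 [-13.3  -6.3  -0.8] 102 [-13.8  -4.6  -1.5] 108 [-14.2  -2.2  -1.6] 114 [-13.6   1.   -2.6] 120 [-12.    1.6  -0.9] 126 [-11.4   3.7  -1.5] 132 [-10.3   3.5  -0.8] 138 [-11.4   3.8  -1.6] 144 [-9.8  5.3 -1.4] 150 [-8.9  5.1 -1.7] 156 [-7.3  6.5 -0.9] 162 [-6.5  6.4 -1.5] 168 [-5.4  7.1 -0.4] 174 [-5.3  7.7 -1.2] 180 [-5.5  7.6 -1.5] 186 [-7.9 13.3 -0.6] 28.1917 [-0.0785  0.0202 -0.0837]
```

View pics/c4.png

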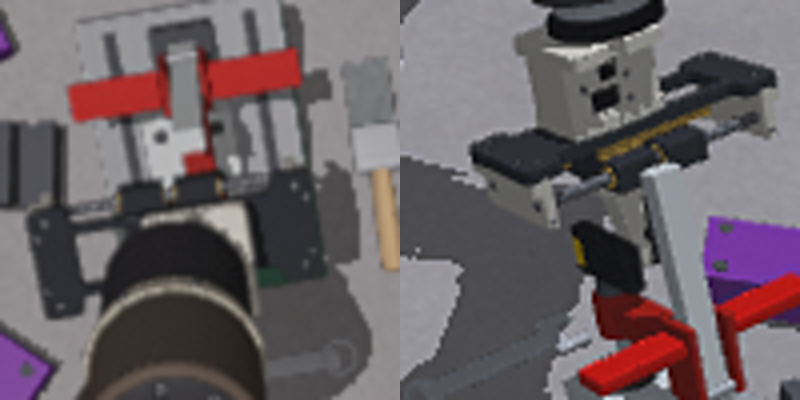

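The yellow mark now faces the robot at (580,250) in the scene half, so the wing has turned nearly half a turn. I'll back off, retreat and measure.

```bash
python3 - <<'E'
from crank import *
c=(np.array(robot.read_position())-BT)@np.stack([s,Yf,u]).T
robot.servo_line(P(c[0],c[1]+.015,-.083),speed=.05)
robot.servo_line(P(c[0]-.005,c[1]+.02,.01),speed=.1)
robot.goto(P(-.06,.3,.08),R)
robot.dwell(.3)
for n in("top","scene"):
    p,d=robot.grab_frame(n)
    W=cloud(n,d);V=p.max(-1).astype(int);C=(W-BT)@np.stack([s,Yf,u]).T
    m=(abs(C[...,1])<.05)&(C[...,0]>-.16)&(C[...,0]<-.04)&(C[...,2]>-.095)&(C[...,2]<0)&(V<60)
    c=C[m];vx,vy,x,y=cv2.fitLine(c[:,:2].astype(np.float32),cv2.DIST_HUBER,0,.01,.01).ravel()
    print(n,"wing deg",np.degrees(np.arctan(-vy/vx)),x,y,np.percentile(c,97,axis=0).round(3),len(c))
    cv2.imwrite(f"pics/{n}5.png",p[:,:,::-1]); 
    if n=="top": a=p
    else: im=np.hstack([cv2.resize(q[:,:,::-1],(400,400),interpolation=cv2.INTER_CUBIC) for q in(a[150:270,200:320],p[140:260,240:360])]);cv2.imwrite("pics/c5.png",im)
print(robot.read_t(),robot.read_force())
E
```

```text
top wing deg 1.4683436 -0.09128352 -0.0013985812 [-0.061  0.006 -0.053] 119
scene wing deg -2.3796828 -0.07809584 -0.0064808764 [-0.062  0.002 -0.06 ] 197
31.3083 [-0.36722059  0.54127372  1.01952664]
```

View pics/c5.png

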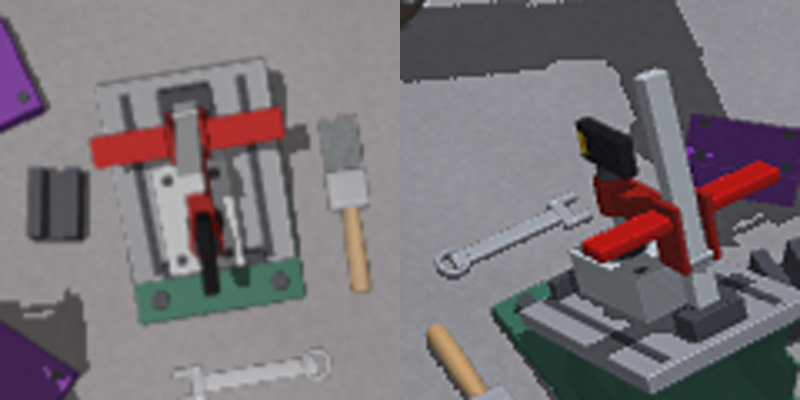

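The wing stands at about 180° (roughly 3.1 rad), and the block and bystanders are undisturbed. The description asks for half a turn after binding, so I'll add about 20° for margin on the clamping force. The tool goes square to the slope this time to stay clear of the bar.

```bash
python3 - <<'E'
from crank import *
R0=ori(0,0,1)
def cen(phi,clear=0.,b=.0125):
    f=np.radians(phi);e=np.array([-np.cos(f),np.sin(f)]);n=np.array([np.sin(f),np.cos(f)])
    h=.0075+A*abs(np.sin(f))+b*abs(np.cos(f))+clear
    return np.array([-.0915,-.0015])+.022*e-h*n
c=cen(180,.018);du=-.073
robot.goto(P(c[0],c[1]+.06,.03),R0); robot.goto(P(*c,-.02),R0)
robot.servo_line(P(*c,du),ori=R0,speed=.08)
f0=np.array(robot.read_force());print(robot.read_t())
for phi,cl in[(180,.008),(180,.002)]+[(k,0) for k in range(184,206,4)]:
    c=cen(phi,cl);robot.servo_line(P(*c,du),speed=.04)
    f=np.array(robot.read_force())-f0;f=np.array([f@s,f@Yf,f@u]);print(phi,f.round(1))
    if np.linalg.norm(f)>30: print("STOP");break
robot.servo_line(P(c[0],c[1]+.02,du),speed=.06)
robot.servo_line(P(c[0],c[1]+.025,.02),speed=.1)
robot.goto(P(-.06,.3,.08),R)
robot.dwell(.3)
p,d=robot.grab_frame("top");W=cloud("top",d);V=p.max(-1).astype(int);C=(W-BT)@np.stack([s,Yf,u]).T
m=(abs(C[...,1])<.05)&(C[...,0]>-.16)&(C[...,0]<-.04)&(C[...,2]>-.095)&(C[...,2]<0)&(V<60)
q=C[m];vx,vy,x,y=cv2.fitLine(q[:,:2].astype(np.float32),cv2.DIST_HUBER,0,.01,.01).ravel()
print("wing deg",np.degrees(np.arctan(-vy/vx)),robot.read_t())
cv2.imwrite("pics/c6.png",cv2.resize(p[150:270,200:320,::-1],(500,500),interpolation=cv2.INTER_CUBIC))
E
```

```text
33.3833
180 [0.3 0.7 0.9]
180 [-2.4  5.3  1.6]
184 [-4.2  9.   2.5]
188 [-6.2 10.3  2.2]
192 [-6.  10.8  1.4]
196 [-5.5 10.3 -0.1]
200 [-4.3 10.5 -0.6]
204 [-3.8 10.6 -1.8]
wing deg 17.967041 38.5583
```

View pics/c6.png

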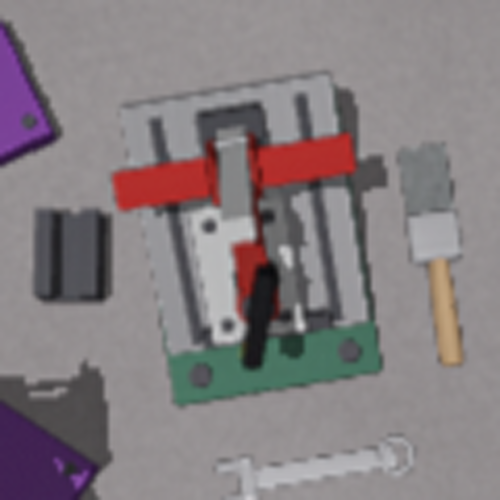

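The wing at (260,315) has turned to about 198° (3.45 rad). The block, vee block, brush and spanner are where they were, and the robot is clear, so I'm handing in.

```bash
python3 -c "
from rig import robot
print(robot.job_done(),robot.read_t())"
```

```text
the job is handed in; nothing more can be done
the job is handed in; nothing more can be done
```

I handed the job in at about 39 s: the jaw was slid down until it bound, the handle was turned to about 198° (3.45 rad), and the arm is clear with the block and nearby items still in place in the last picture; the foot's force on the block could not be read directly, and no verdict came back.

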